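# Open out the folding board beside the bento things

### The job

Get the folding wooden board ready for packing a bento: with the fingertips, slide the triangular onigiri mold along the worktop out of the place where the board's hinged leaf will come down, and then push the half-raised leaf up and right over its spine and press it down until it lies flat on the other side. Only touch and push: lift or tip nothing, leave all the other things where they stand, and take the hand away at the end.

Things in the scene. Friction and masses are not known exactly. Their poses are not given: they have to be found in the camera images.
- board: Folding wooden board, base fixed to the worktop. Origin: on the worktop below the middle of the spine (hinge line). x runs along the spine, y points level to the side where the leaf must come down (bare worktop), z up. The base is a slab 160 mm along x, reaching 140 mm from the spine towards -y, its top 20 mm high. The hinge axis lies at 20 mm height.
- leaf (a joint): Angle (rad) of the hinged leaf: 0 = shut on the base, 1.57 = upright, 3.14 (its stop) = flat on the +y side, covering 0 to 140 mm in board y and 80 mm either way in x. Starts half raised, 0.65 to 0.95. Stiff hinge: the leaf stays at any angle where it is left, never falling by itself, and takes 1 to 2 N at its free edge, pushed square to the leaf.
- leaf_edge (a point): Middle of the leaf's free edge, 140 mm from the hinge axis, on the face that lies on the base when shut. That face passes through the hinge axis and is on top, 20 mm above the worktop, when opened. The leaf is a wooden plate 160 mm wide along the spine, 10 mm thick, about 120 g; on its other face, by the free edge, is a foot strip 10 mm high.
- mold: Closed, empty green onigiri mold, loose: an upright triangular block with rounded corners, 40 mm high plus a 5 mm button on top; corners 46 mm and flat sides 30 mm from its middle; about 130 g. Origin: centre of its underside. It starts in the place where the leaf comes down, its middle 110 to 130 mm from the spine; slides easily.
- bento: Bystander: closed black two-tier bento box, 100 x 185 x 101 mm high, long along its y. Origin: centre of underside.
- cruet: Bystander: glass sauce cruet with steel cap, 64 mm across, 120 mm high. Origin: centre of underside.
- chopsticks: Bystander: bamboo chopstick pair, 230 mm long along its x, on a small white rest, under 20 mm high. Origin: on the worktop below their middle.
- cup: Bystander: cup, 72 mm across, 70 mm high. Origin: centre of underside.
- bowl: Bystander: white bowl, 116 mm across, 58 mm high. Origin: centre of underside.
- jar: Bystander: glass jar with steel lid, 60 mm across, 85 mm high. Origin: centre of underside.
Mind the look-alikes: they are no part of the job. Of the things like the mold, leave any that is pink, purple or yellow; of the rest the smaller one is meant.

How it is judged:
On the way, in this order (a step that is already met when the one before it is completed fails the run):
1. the mold has been slid out of the leaf's place while the leaf is still short of upright ((y of mold in the frame of board above 0.16 m or x of mold in the frame of board above 0.11 m or x of mold in the frame of board below -0.11 m) and value of joint leaf below 1.4 rad), for 0.1 s.
2. the leaf lies over on the other side (value of joint leaf above 3 rad), for 0.1 s.
At the end, for the whole second after the job is handed in: Leaf flat on the far side (joint above 3.05 rad) and still; mold upright (tilt under 0.1 rad) and still on the worktop, its middle over 160 mm from the spine in board y, or over 110 mm from mid-spine in board x; every bystander within 30 mm of its start (value of joint leaf above 3.05 rad and velocity of joint leaf below 0.05 rad/s and (y of mold in the frame of board above 0.16 m or x of mold in the frame of board above 0.11 m or x of mold in the frame of board below -0.11 m) and height (world z) of mold between -0.01 and 0.006 m and angle between mold's own z axis and vertical below 0.1 rad and linear speed of mold below 0.02 m/s and distance of each of bento, cruet, chopsticks, cup, bowl, jar from where it was at the start of the episode below 0.03 m); the robot touches nothing.
It fails at once if the onigiri mold is lifted or tipped (height (world z) of mold above 0.012 m or angle between mold's own z axis and vertical above 0.35 rad).
It fails at once if a bystander is shifted by more than 30 mm (distance of any of bento, cruet, chopsticks, cup, bowl, jar from where it was at the start of the episode above 0.03 m).
It fails at once if a bystander is lifted (height (world z) of any of bento, cruet, chopsticks, cup, bowl, jar above 0.012 m).
It fails at once if a bystander is tipped (angle between any of bento, cruet, chopsticks, cup, bowl, jar's own z axis and vertical above 0.3 rad).
It also fails if it takes over 58 s, if anything falls off the work surface, if the arm or the gripper's body presses on something with over 40 N, if the wrist force passes 120 N, or if a joint passes its speed limit or range.

### The arm

A 6-joint arm with a two-finger parallel gripper is mounted at the origin on the work surface. World frame = base frame: x ahead of the robot, y to its left, z up, the work surface at z = 0. Lengths are in m, angles in rad, forces in N, time in s.
With the tool pointing down it reaches from about 0.35 to 1 m from the base axis. Payload 7.1 kg.
Tool frame: the origin (TCP) lies on the centre line of the jaws, within the pads' length; the fingertips stand 25 mm ahead of it and the grasp point (between the pads) lies 6 mm ahead of it; x points along the fingers, y is the direction in which the jaws open and shut, and the axes are right-handed (so a half turn about x gives the same grasp; the last joint's range is limited). The gripper opens to 85 mm and grips with 20 to 120 N. Pads are 22 mm wide; open, the fingers measure 114 mm over their backs; the gripper's body (76 mm by 85 mm) begins 54 mm behind the grasp point. The pads swing forward as they close: fully open they stand 13 mm farther back than shut.
Start: joints at [1.287, 0.423, 1.63, -0, 1.089, -0.019], TCP at [0.164, 0.603, 0.256] pointing down, gripper open.
Joint ranges: [-3, 3], [-0.9, 2.11], [0.09, 2.58], [-1.31, 4.45], [0.11, 2.69], [-2.54, 2.54]. Speed limits (rad/s): [2.39, 2.39, 3.01, 3.14, 3.14, 3.14].

### API

Orientations are given as a unit quaternion [w, x, y, z].
In Python, from bench import manip gives the robot as it stands.
- The arm moves only by the tool play_rows, never from a script. Its arguments are lists of equal length, an entry for each row: "slide": the shift along the tool's x, y, z in units of 0.4 m (1.0 is 0.4 m), a list of three; "twist": the turn, a rotation vector about the tool's x, y, z in units of 0.12 rad (1.0 is 0.12 rad), a list of three. In form: {"slide": [[tx, ty, tz], ...], "twist": [[ax, ay, az], ...]}. A call has 1 to 8 rows; each row shifts and turns the pose as measured when the row begins, along the tool's axes as they then stand; what a row does not reach is not made up. A row lasts 1/12 s, in which the tool goes at most 41.7 mm and 7.16 degrees, less where a joint would pass 70% of its speed; a pose out of reach is approached as far as the arm can. A call with a number of a shift or a turn outside -1 to 1 is refused whole. A call with a gripper value outside its range is refused whole. "fingers" is the opening in per cent of the stroke, from 0 (shut) to 100 (fully open), set as the call begins (left out, the last holds). The fingers move at their own pace and stop on an object; the grip force is fixed at half the most. Time passes only in rows, so rows that do not move let the fingers close. It gives the time, the measured TCP pose, the force and the opening at its end, in the units of the state.
- manip.read_state(): the state, without advancing time (a new reading comes with each control period).
- manip.read_camera(name): name is "scene" or "top"; returns (picture, depth): 400x640x3 uint8, red, green, blue; 400x640 float32, m along the optical axis (not along the pixel's ray), 0 where there is no reading.
- manip.camera_info(name): a dict with "K" (3x3 intrinsics, pixels), "R" (3x3) and "t" (3): a world point X has camera coordinates R X + t. Camera axes: x right, y down, z forward; pixel columns grow to the right and rows downward; lengths in m; the calibration is good to about 2 mm. A picture is of the moment at which its call begins. camera_info takes no time and is no camera call.
- manip.job_done(): hands the job in, once; it reports no verdict.
The state is a dict: "t": time; "joints": joint angles; "qd": joint speeds; "joint_efforts": joint torques, N m; "tcp_pos": TCP position; "eef_rot": TCP orientation; "wrist_force": force on the tool from outside, world axes, zero at the start; "torque": the same for the moment, N m; "width": finger opening in m.
Only numpy, scipy, OpenCV 4.12 (cv2) and the standard library are available. Lean on these libraries where they do the work, as an engineer would, in place of code of your own. Each camera call takes 0.05 s, during which the arm holds its last target.

## Working session

There is one attempt and no reset: what is moved stays moved. The work goes in short steps, Python scripts to look and compute and a tool call to move; the robot and the scene stay as the last step left them, time stands still between calls to the robot, and variables do not carry over. Pictures are saved under pics/ and viewed, and the job is handed in when it is done.

Besides the shell and the picture viewer there is one more tool, called as a command line: name --argument value ..., lists and objects as JSON in quotes. play_rows: Moves the arm, as the interface text tells. Its arguments: {"type":"object","properties":{"slide":{"type":"array","items":{"type":"array","items":{"type":"number"}}},"twist":{"type":"array","items":{"type":"array","items":{"type":"number"}}},"fingers":{"type":"number"}},"required":["slide","twist"]}

```bash
mkdir -p pics; ls
python3 - <<'E'
from bench import manip
import cv2,numpy as np
s=manip.read_state();print(s)
for n in("scene","top"):
    p,d=manip.read_camera(n);np.savez(f'pics/{n}0.npz',p=p,d=d)
    cv2.imwrite(f'pics/{n}0.png',p[:,:,::-1]);i=manip.camera_info(n);print(n,i)
E
```

```text
pics
{'t': 0.0, 'joints': array([ 1.28698988e+00,  4.23855917e-01,  1.63069938e+00, -1.57241588e-05,
        1.08860362e+00, -1.89598258e-02]), 'qd': array([-5.52364132e-04, -1.12157582e-03, -1.12497764e-03,  1.26301135e-03,
       -7.44560593e-04,  3.43617056e-05]), 'joint_efforts': array([-4.29827443e-03, -5.57379198e+01, -2.81736499e+01, -2.12751011e-04,
        7.50628766e-03, -5.31669002e-05]), 'tcp_pos': array([0.16341116, 0.60272559, 0.25553256]), 'eef_rot': array([ 0.70083743,  0.09281324,  0.70099472, -0.09390957]), 'wrist_force': array([-0.1957278 , -0.04628276,  0.25298389]), 'torque': array([-0.01768778, -0.01256831,  0.02530728]), 'width': 0.08551645116210552}
scene {'K': array([[364.11144965,   0.        , 318.59144934],
       [  0.        , 364.11144965, 194.66935037],
       [  0.        ,   0.        ,   1.        ]]), 'R': array([[-0.4659561 ,  0.88465125,  0.01664546],
       [ 0.67578676,  0.36796211, -0.63868312],
       [-0.57113673, -0.28634951, -0.7692898 ]]), 't': array([ 0.23198413, -0.35535257,  1.32874065])}
top {'K': array([[384.89392401,   0.        , 318.46963769],
       [  0.        , 384.89392401, 201.47130617],
       [  0.        ,   0.        ,   1.        ]]), 'R': array([[-0.0046077 , -0.99943619, -0.03325769],
       [-0.9957757 ,  0.00763566, -0.09150115],
       [ 0.09170351,  0.03269559, -0.99524945]]), 't': array([0.03957433, 0.56463125, 1.1456286 ])}
```

View pics/scene0.png

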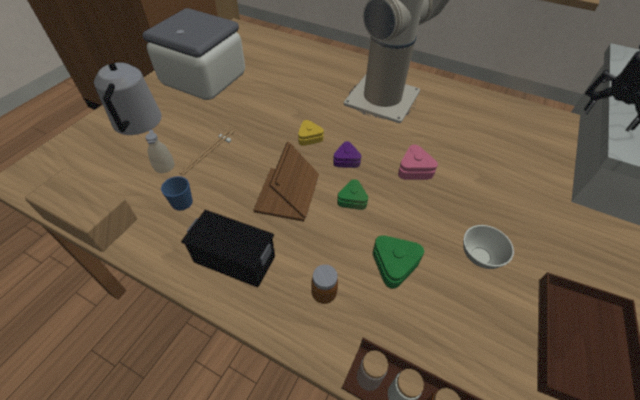

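View pics/top0.png

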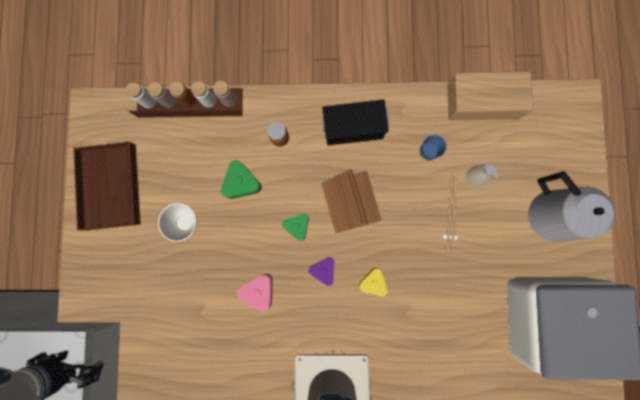

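```bash
cat > h.py <<'E'
import numpy as np,cv2
from bench import manip
def load(n,k='0'):
    z=np.load(f'pics/{n}{k}.npz');return z['p'],z['d']
def pts(n,d):
    i=manip.camera_info(n);K=i['K'];v,u=np.mgrid[:400,:640]
    c=np.stack([(u-K[0,2])/K[0,0]*d,(v-K[1,2])/K[1,1]*d,d],-1)
    return (c-i['t'])@i['R']
def ray(n,u,v,z):
    i=manip.camera_info(n);K=i['K'];o=-i['R'].T@i['t']
    r=i['R'].T@np.array([(u-K[0,2])/K[0,0],(v-K[1,2])/K[1,1],1]);return o+r*(z-o[2])/r[2]
E
python3 - <<'E'
from h import *
p,d=load('top');P=pts('top',d)
c=p[130:310,210:410];cv2.imwrite('pics/c1.png',cv2.resize(c[:,:,::-1],None,fx=4,fy=3.3,interpolation=cv2.INTER_CUBIC)[:600])
p2,_=load('scene');cv2.imwrite('pics/c2.png',cv2.resize(p2[130:230,240:380][:,:,::-1],None,fx=5,fy=5,interpolation=cv2.INTER_CUBIC))
print(np.round(P[195:205:3,318:390:4],3)[...,2])
for uv in [(296,226),(350,200),(240,180),(323,270),(255,293),(374,283)]:print(uv,P[uv[1],uv[0]].round(3))
for n in('top','scene'):
    p,d=load(n);h=cv2.cvtColor(p,cv2.COLOR_RGB2HSV);m=cv2.inRange(h,(45,90,40),(85,255,255))
    for c in cv2.findContours(m,0,2)[0]:
        if cv2.contourArea(c)>60:print(n,cv2.contourArea(c),c.reshape(-1,2).mean(0))
E
```

```text
[[ 2.000e-03 -3.000e-03  3.700e-02  5.300e-02  6.200e-02  7.700e-02
   8.900e-02  1.030e-01  1.280e-01  1.350e-01  1.340e-01  2.300e-02
   1.600e-02  2.300e-02  3.000e-03 -1.000e-03  3.000e-03  2.000e-03]
 [-2.000e-03  2.000e-03  2.900e-02  4.400e-02  6.100e-02  7.400e-02
   8.800e-02  1.000e-01  1.100e-01  1.340e-01  1.390e-01  2.200e-02
   2.100e-02  1.900e-02  1.900e-02 -1.000e-03  0.000e+00 -1.000e-03]
 [ 0.000e+00  3.000e-03  1.000e-03  4.000e-02  5.400e-02  1.193e+00
   8.500e-02  9.300e-02  1.060e-01  1.360e-01  1.300e-01  2.000e-02
   1.600e-02  1.800e-02  2.000e-02 -2.000e-03  3.000e-03  0.000e+00]
 [-4.000e-03 -2.000e-03  1.000e-03  4.000e-02  5.200e-02  7.200e-02
   8.000e-02  9.400e-02  1.090e-01  1.330e-01  1.290e-01  1.290e-01
   1.800e-02  1.600e-02  2.000e-02 -2.000e-03 -3.000e-03  0.000e+00]]
(296, 226) [0.49  0.102 0.051]
(350, 200) [ 0.561 -0.056  0.111]
(240, 180) [0.627 0.269 0.064]
(323, 270) [0.36  0.023 0.046]
(255, 293) [0.295 0.222 0.057]
(374, 283) [ 0.322 -0.126  0.041]
top 419.5 [295.30952381 225.21428571]
top 925.5 [235.38 182.02]
scene 1713.5 [395.66666667 259.14666667]
scene 600.5 [356.37837838 197.40540541]
```

```bash
sleep 1
```

```text
(no output)
```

View pics/c1.png

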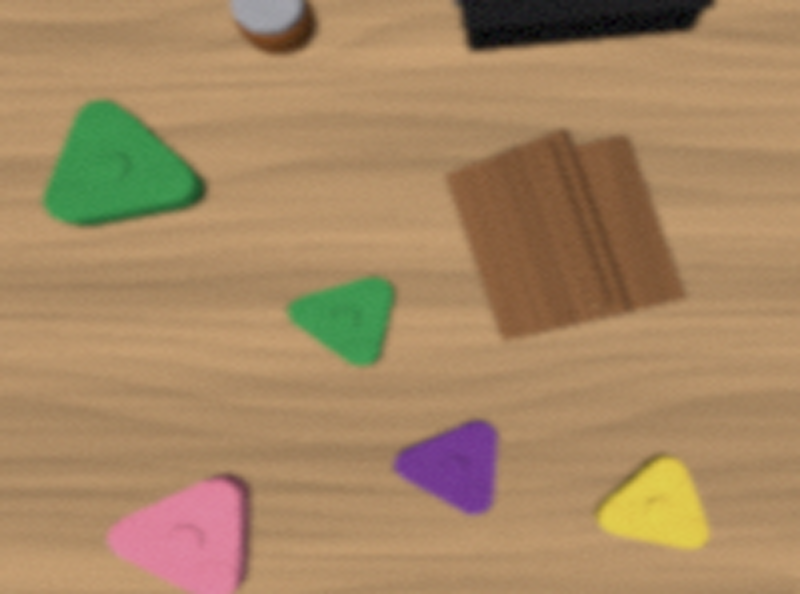

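View pics/c2.png

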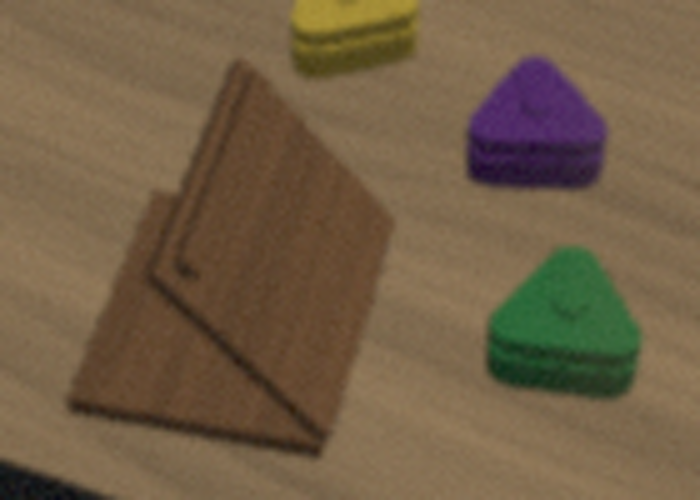

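Run:
```python
from h import *
a=ray('top',367.5,171,.02);b=ray('top',381.5,219.5,.02)
print('base far edge',a,b,np.linalg.norm(a-b))
c=ray('top',336,232,.02);e=ray('top',321.7,183,.02);print('spine visible z.02',c,e,np.linalg.norm(c-e))
# plane fit of leaf outer face
p,d=load('top');P=pts('top',d)
m=np.zeros((400,640),np.uint8);cv2.fillConvexPoly(m,np.array([[328,187],[345,181],[357,221],[341,226]]),1)
Q=P[m>0];Q=Q[(Q[:,2]>.02)&(Q[:,2]<.2)]
for _ in range(3):
    A=np.c_[Q[:,:2],np.ones(len(Q))];s=np.linalg.lstsq(A,Q[:,2],rcond=None)[0];r=Q[:,2]-A@s;Q=Q[abs(r)<.008]
n=np.array([-s[0],-s[1],1]);n/=np.linalg.norm(n);print('plane',s,n,'tilt',np.arccos(n[2]),'dir',np.degrees(np.arctan2(n[1],n[0])),r.std())
bx=(b-a)/np.linalg.norm(b-a)*1
print('edge dir',np.degrees(np.arctan2(*bx[1::-1])))
# mold top, z .04
for n_ in('top','scene'):
    p,d=load(n_);h=cv2.cvtColor(p,cv2.COLOR_RGB2HSV);mm=cv2.inRange(h,(45,90,40),(85,255,255));PP=pts(n_,d)
    nn,L,st,ce=cv2.connectedComponentsWithStats(mm)
    for k in range(1,nn):
        if 250<st[k,4]<2500:
            q=PP[L==k];q=q[(q[:,2]>.034)&(q[:,2]<.05)];print(n_,st[k],ce[k],q.mean(0) if len(q) else '')
p,d=load('top');h=cv2.cvtColor(p,cv2.COLOR_RGB2HSV);mm=cv2.inRange(h,(45,90,40),(85,255,255));mm[:,:275]=0
cn=max(cv2.findContours(mm,0,2)[0],key=cv2.contourArea);ar,t=cv2.minEnclosingTriangle(cn)
for v in t.reshape(-1,2):print(v,ray('top',*v,.04).round(3))
```

```text
base far edge [ 0.65830904 -0.11480313  0.02      ] [ 0.50909109 -0.15468964  0.02      ] 0.15445688763818746
spine visible z.02 [ 0.47198959 -0.01649388  0.02      ] [0.6224345  0.02612164 0.02      ] 0.15636416584678922
plane [ 0.34002877 -1.22328765 -0.14863846] [-0.21038982  0.75689853  0.61874125] tilt 0.9036569251043218 dir 105.53396543452148 0.0021852755425729405
edge dir -165.03450997367844
top [221 161  40  37 979] [238.70275792 181.35955056] [0.60803249 0.26151118 0.04453359]
top [282 214  26  27 457] [296.48140044 225.93873085] [0.4905428  0.10211747 0.03967582]
scene [338 179  30  30 636] [352.49528302 195.28459119] [0.4948036  0.10324392 0.0388899 ]
scene [ 374  236   50   52 1786] [396.20100784 258.36730123] [0.66219886 0.27686191 0.0440124 ]
[309.04443 210.73334] [0.536 0.064 0.04 ]
[277.7    222.4875] [0.501 0.159 0.04 ]
[303.34546 244.92728] [0.434 0.081 0.04 ]
```

The mold is the smaller green one, top (296,226) / scene (352,195). The larger green (239,181) and the pink, purple and yellow ones are decoys, as crop c1 confirms. The spine is the left edge of the board in the top view, and the leaf leans away from the mold at about 0.9 rad.

```bash
cat >> h.py <<'E'
from scipy.spatial.transform import Rotation as Rn
O=np.array([.547,.001,0]);YB=np.array([np.cos(np.radians(105.2)),np.sin(np.radians(105.2)),0]);XB=np.array([YB[1],-YB[0],0])
def bw(x,y,z):return O+x*XB+y*YB+[0,0,z]
def wb(p):
    q=np.asarray(p)-O;return np.array([q@XB,q@YB,q[2]])
def plan(target,jaw=None):
    s=manip.read_state();w=s['eef_rot'];R=Rn.from_quat([w[1],w[2],w[3],w[0]])
    M=R.as_matrix();print('t',s['t'],'tcp',s['tcp_pos'].round(4),'board',wb(s['tcp_pos']).round(4),'F',s['wrist_force'].round(1),'w',s['width'].round(4))
    print('axes x',M[:,0].round(3),'y',M[:,1].round(3),'z',M[:,2].round(3),'jawdeg',np.degrees(np.arctan2(M[1,1],M[0,1])).round(1))
    d=np.asarray(target)-s['tcp_pos'];print('world d',d.round(4),'tool units',(M.T@d/.4).round(3))
    if jaw is not None:
        y=np.array([np.cos(np.radians(jaw)),np.sin(np.radians(jaw)),0]);x=np.array([0,0,-1.])
        T=np.c_[x,y,np.cross(x,y)];rv=Rn.from_matrix(M.T@T).as_rotvec();print('twist units',(rv/.12).round(2))
        print('tool units after turn',(T.T@d/.4).round(3))
E
python3 - <<'E'
from h import *
n=np.array([.164,.986,0]);m=np.array([.4925,.1025,0])
print('mold b',wb(m), 'start', m-n*.07,wb(m-n*.07),'end',wb(m+n*.1))
plan(m-n*.065+[0,0,.25],-9.5);plan(m-n*.065+[0,0,.25],170.5)
E
```

```text
mold b [-0.0259812   0.11223848  0.        ] start [0.48102 0.03348 0.     ] [-0.05515588  0.04864298  0.        ] end [0.01569693 0.20308921 0.        ]Traceback (most recent call last):
  File "<stdin>", line 4, in <module>
  File "h.py", line 19, in plan
    M=R.as_matrix();print('t',s['t'],'tcp',s['tcp_pos'].round(4),'board',wb(s['tcp_pos']).round(4),'F',s['wrist_force'].round(1),'w',s['width'].round(4))
                                                                                                                                     ^^^^^^^^^^^^^^^^
AttributeError: 'float' object has no attribute 'round'
```

```bash
sed -i "s/s\['width'\].round(4)/round(s['width'],4)/" h.py
python3 - <<'E'
from h import *
n=np.array([.164,.986,0]);m=np.array([.4925,.1025,0])
print(m-n*.062)
plan(m-n*.062+[0,0,.25],-9.5);plan(m-n*.062+[0,0,.25],170.5)
E
```

```text
[0.482332 0.041368 0.      ]
t 0.1 tcp [0.1634 0.6028 0.2556] board [-0.2124  0.6813  0.2556] F [-0.1 -0.   0.2] w 0.0858
axes x [-0.    -0.001 -1.   ] y [ 0.262  0.965 -0.001] z [ 0.965 -0.262 -0.   ] jawdeg 74.8
world d [ 0.3189 -0.5614 -0.0056] tool units [ 0.016 -1.146  1.137]
twist units [1.227e+01 1.000e-02 1.000e-02]
tool units after turn [0.014 1.018 1.253]
t 0.1 tcp [0.1634 0.6028 0.2556] board [-0.2124  0.6813  0.2556] F [-0.1 -0.   0.2] w 0.0858
axes x [-0.    -0.001 -1.   ] y [ 0.262  0.965 -0.001] z [ 0.965 -0.262 -0.   ] jawdeg 74.8
world d [ 0.3189 -0.5614 -0.0056] tool units [ 0.016 -1.146  1.137]
twist units [-1.391e+01 -1.000e-02  1.000e-02]
tool units after turn [ 0.014 -1.018 -1.253]
```

play_rows --slide '[[0, -0.072, 0.071], [0, -0.072, 0.071], [0, -0.072, 0.071], [0, -0.072, 0.071], [0, -0.072, 0.071], [0, -0.072, 0.071], [0, -0.072, 0.071], [0, -0.072, 0.071]]' --twist '[[0, 0, 0], [0, 0, 0], [0, 0, 0], [0, 0, 0], [0, 0, 0], [0, 0, 0], [0, 0, 0], [0, 0, 0]]' --fingers 30

```text
t: 0.77
tcp_pos: [0.3227, 0.3173, 0.2523]
eef_rot: [0.701, 0.089, 0.702, -0.09]
wrist_force: [1.1, 0.2, 0.7]
width: 0.0254
```

play_rows --slide '[[0, -0.072, 0.071], [0, -0.072, 0.071], [0, -0.072, 0.071], [0, -0.072, 0.071], [0, -0.072, 0.071], [0, -0.072, 0.071], [0, -0.072, 0.071], [0, -0.072, 0.071]]' --twist '[[0, 0, 0], [0, 0, 0], [0, 0, 0], [0, 0, 0], [0, 0, 0], [0, 0, 0], [0, 0, 0], [0, 0, 0]]'

```text
t: 1.43
tcp_pos: [0.4855, 0.0262, 0.2519]
eef_rot: [0.701, 0.088, 0.702, -0.089]
wrist_force: [0.2, 1.2, -0.0]
width: 0.0257
```

play_rows --slide '[[0, 0, 0], [0, 0, 0], [0, 0, 0], [0, 0, 0], [0, 0, 0], [0, 0, 0], [0, 0, 0], [0, 0, 0]]' --twist '[[1, 0, 0], [1, 0, 0], [1, 0, 0], [1, 0, 0], [1, 0, 0], [1, 0, 0], [1, 0, 0], [1, 0, 0]]'

```text
t: 2.1
tcp_pos: [0.4884, 0.0158, 0.2498]
eef_rot: [0.573, 0.412, 0.575, -0.415]
wrist_force: [-1.0, 0.3, -0.6]
width: 0.0258
```

Run:
```python
from h import *
plan([.4823,.0414,.15],-9.5)
```

```text
t 2.1 tcp [0.4884 0.0158 0.2498] board [-0.0526  0.0296  0.2498] F [-1.   0.3 -0.6] w 0.0258
axes x [-0.005 -0.003 -1.   ] y [ 0.949  0.316 -0.006] z [ 0.317 -0.949  0.001] jawdeg 18.5
world d [-0.0061  0.0256 -0.0998] tool units [ 0.249  0.007 -0.066]
twist units [4.07 0.02 0.04]
tool units after turn [ 0.249 -0.026 -0.061]
```

play_rows --slide '[[0, 0, 0], [0, 0, 0], [0, 0, 0], [0, 0, 0], [0, -0.026, -0.061], [0, 0, 0], [0, 0, 0]]' --twist '[[1, 0, 0], [1, 0, 0], [1, 0, 0], [1, 0, 0], [0, 0, 0], [0, 0, 0], [0, 0, 0]]'

```text
t: 2.68
tcp_pos: [0.4808, 0.0418, 0.2478]
eef_rot: [-0.45, -0.541, -0.453, 0.547]
wrist_force: [0.6, 0.4, -0.8]
width: 0.0255
```

Run:
```python
from h import *
plan([.4823,.0414,.045],-9.5)
```

```text
t 2.6833 tcp [0.4808 0.0418 0.2478] board [-0.0532  0.0567  0.2478] F [ 0.6  0.4 -0.8] w 0.0255
axes x [-0.009 -0.003 -1.   ] y [ 0.983 -0.185 -0.009] z [-0.185 -0.983  0.005] jawdeg -10.7
world d [ 0.0015 -0.0004 -0.2028] tool units [ 0.507  0.008 -0.002]
twist units [-0.17  0.04  0.07]
tool units after turn [0.507 0.004 0.   ]
```

Descend to TCP z≈0.045 (tips ~15–20 mm).

play_rows --slide '[[0.08, 0, 0], [0.08, 0, 0], [0.08, 0, 0], [0.08, 0, 0], [0.08, 0, 0], [0.05, 0, 0], [0.03, 0, 0], [0, 0, 0]]' --twist '[[0, 0, 0.07], [0, 0, 0], [0, 0, 0], [0, 0, 0], [0, 0, 0], [0, 0, 0], [0, 0, 0], [0, 0, 0]]'

```text
t: 3.35
tcp_pos: [0.4853, 0.0388, 0.0503]
eef_rot: [0.456, 0.544, 0.45, -0.542]
wrist_force: [-0.7, -0.2, -0.7]
width: 0.0259
```

Run:
```python
from h import *
plan([.4823,.0414,.042],-9.5)
for n in("scene","top"):
    p,d=manip.read_camera(n);np.savez(f'pics/{n}1.npz',p=p,d=d)
    a=p[120:245,240:420] if n=='scene' else p[150:275,240:420]
    cv2.imwrite(f'pics/{n}1.png',cv2.resize(a[:,:,::-1],None,fx=4,fy=4,interpolation=2))
```

```text
t 3.35 tcp [0.4853 0.0388 0.0503] board [-0.0497  0.0526  0.0503] F [-0.7 -0.2 -0.7] w 0.0259
axes x [ 0.009 -0.005 -1.   ] y [ 0.984 -0.179  0.009] z [-0.179 -0.984  0.003] jawdeg -10.3
world d [-0.003   0.0026 -0.0083] tool units [ 0.021 -0.009 -0.005]
twist units [-0.12  0.03 -0.08]
tool units after turn [ 0.021 -0.008 -0.005]
```

View pics/scene1.png

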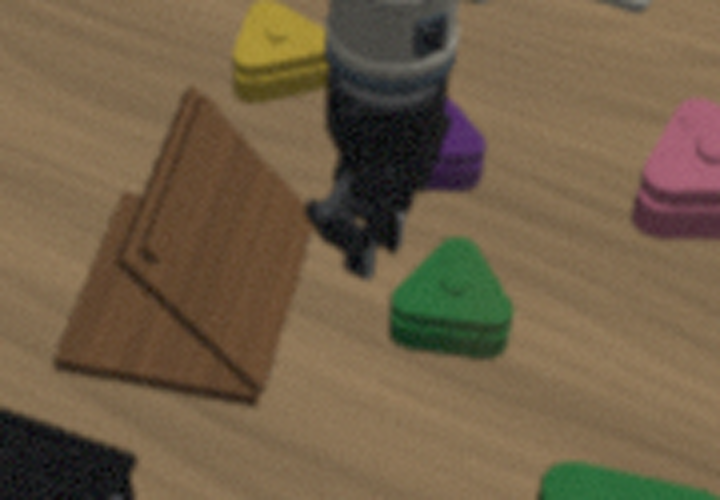

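View pics/top1.png

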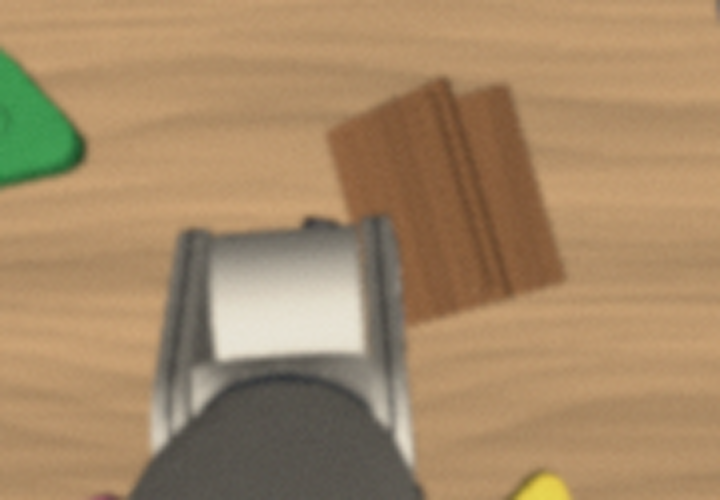

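play_rows --slide '[[0.02, -0.008, 0], [0.015, 0, 0], [0, 0, -0.02], [0, 0, -0.02], [0, 0, -0.02], [0, 0, -0.02], [0, 0, -0.02], [0, 0, -0.02]]' --twist '[[0, 0, 0], [0, 0, 0], [0, 0, 0], [0, 0, 0], [0, 0, 0], [0, 0, 0], [0, 0, 0], [0, 0, 0]]'

```text
t: 4.12
tcp_pos: [0.4961, 0.0905, 0.042]
eef_rot: [0.458, 0.548, 0.447, -0.538]
wrist_force: [-0.3, -0.2, -0.9]
width: 0.0255
```

play_rows --slide '[[0, 0, -0.02], [0, 0, -0.02], [0, 0, -0.02], [0, 0, -0.02], [0, 0, -0.02], [0, 0, -0.02], [0, 0, 0]]' --twist '[[0, 0, 0], [0, 0, 0], [0, 0, 0], [0, 0, 0], [0, 0, 0], [0, 0, 0], [0, 0, 0]]'

```text
t: 4.7
tcp_pos: [0.5062, 0.1455, 0.0424]
eef_rot: [0.459, 0.548, 0.447, -0.537]
wrist_force: [0.1, 0.2, 0.0]
width: 0.0259
```

```bash
cat >> h.py <<'E'
def mold(k):
    for n in("scene","top"):
        p,d=manip.read_camera(n);np.savez(f'pics/{n}{k}.npz',p=p,d=d)
        cv2.imwrite(f'pics/{n}{k}.png',p[:,:,::-1])
        h=cv2.cvtColor(p,cv2.COLOR_RGB2HSV);mm=cv2.inRange(h,(45,90,40),(85,255,255));PP=pts(n,d)
        nn,L,st,ce=cv2.connectedComponentsWithStats(mm)
        for j in range(1,nn):
            if 100<st[j,4]<2500:
                q=PP[L==j];q=q[(q[:,2]>.034)&(q[:,2]<.05)]
                if len(q):print(n,st[j,4],ce[j].round(),q.mean(0).round(4),'board',wb(q.mean(0)).round(3))
E
python3 - <<'E'
from h import *
mold('2');plan([.4823,.0414,.042],-9.5)
E
```

```text
scene 700 [380. 211.] [0.51   0.1874 0.0389] board [0.013 0.19  0.039]
scene 1787 [396. 258.] [0.6631 0.2745 0.0439] board [0.184 0.233 0.044]
top 978 [239. 181.] [0.6065 0.2604 0.045 ] board [0.125 0.235 0.045]
t 4.8 tcp [0.5057 0.1445 0.0423] board [-0.0023  0.1493  0.0423] F [0.1 0.3 0.8] w 0.0256
axes x [ 0.021 -0.004 -1.   ] y [ 0.984 -0.177  0.022] z [-0.178 -0.984  0.   ] jawdeg -10.2
world d [-0.0234 -0.1031 -0.0003] tool units [ 0.    -0.012  0.264]
twist units [-0.11  0.   -0.18]
tool units after turn [ 0.001 -0.015  0.264]
```

View pics/scene2.png

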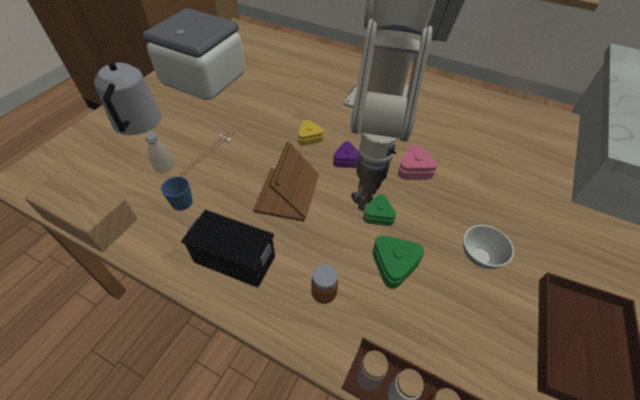

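play_rows --slide '[[0, -0.004, -0.015], [0, -0.004, -0.015], [0, 0, 0], [0, 0, 0]]' --twist '[[0, 0, 0], [0, 0, 0], [0, 0, 0], [0, 0, 0]]'

```text
t: 5.13
tcp_pos: [0.5042, 0.157, 0.0422]
eef_rot: [0.459, 0.548, 0.447, -0.538]
wrist_force: [0.3, 0.6, 0.2]
width: 0.0254
```

play_rows --slide '[[0, 0, 0.05], [-0.05, 0, 0.05], [-0.1, 0, 0], [-0.1, 0, 0], [-0.1, 0, 0], [-0.1, 0, 0], [-0.1, 0, 0], [-0.05, 0, 0]]' --twist '[[0, 0, 0], [0, 0, 0], [0, 0, 0], [0, 0, 0], [0, 0, 0], [0, 0, 0], [0, 0, 0], [0, 0, 0]]' --fingers 0

```text
t: 5.8
tcp_pos: [0.4877, 0.1155, 0.2861]
eef_rot: [0.456, 0.543, 0.449, -0.543]
wrist_force: [1.0, 0.0, 1.1]
width: 0.0
```

Run:
```python
from h import *
mold('3');plan(bw(0,-.13,.27),15.2)
```

```text
scene 708 [384. 212.] [0.5089 0.1988 0.0391] board [0.015 0.201 0.039]
scene 1789 [396. 258.] [0.6623 0.2754 0.0442] board [0.183 0.235 0.044]
top 991 [239. 182.] [0.6041 0.2611 0.0439] board [0.123 0.236 0.044]
t 5.9 tcp [0.4886 0.1157 0.2859] board [-0.0263  0.126   0.2859] F [-0.1  0.9 -0.1] w -0.0
axes x [ 0.009 -0.006 -1.   ] y [ 0.984 -0.18   0.01 ] z [-0.18  -0.984  0.004] jawdeg -10.4
world d [ 0.0925 -0.2402 -0.0159] tool units [0.045 0.335 0.549]
twist units [-3.72  0.05 -0.07]
tool units after turn [0.04  0.066 0.64 ]
```

View pics/scene3.png

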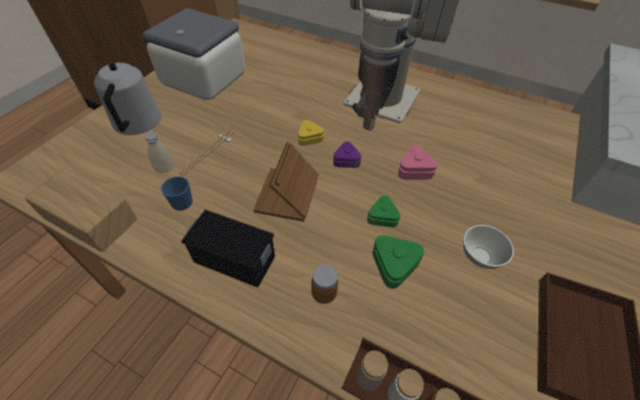

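The mold is at board y≈0.20, clear of the leaf's place. Next I go behind the leaf.

play_rows --slide '[[0, 0, 0], [0, 0, 0], [0, 0, 0], [0, 0, 0], [0, 0.01, 0.09], [0, 0.01, 0.09], [0, 0.01, 0.09], [0, 0.01, 0.09]]' --twist '[[-0.93, 0, 0], [-0.93, 0, 0], [-0.93, 0, 0], [-0.93, 0, 0], [0, 0, 0], [0, 0, 0], [0, 0, 0], [0, 0, 0]]'

```text
t: 6.57
tcp_pos: [0.5397, -0.0172, 0.2793]
eef_rot: [0.569, 0.419, 0.568, -0.422]
wrist_force: [0.7, 0.3, 0.6]
width: -0.0002
```

play_rows --slide '[[0, 0.01, 0.09], [0, 0.01, 0.09], [0, 0.01, 0.08], [0, 0, 0], [0, 0, 0]]' --twist '[[0, 0, 0], [0, 0, 0], [0, 0, 0], [0, 0, 0], [0, 0, 0]]'

```text
t: 6.98
tcp_pos: [0.5814, -0.1242, 0.2711]
eef_rot: [0.565, 0.419, 0.57, -0.425]
wrist_force: [-0.2, 0.4, -0.3]
width: 0.0
```

Run:
```python
from h import *
plan(bw(0,-.13,.12),15.2)
```

```text
t 6.9833 tcp [ 0.5814 -0.1242  0.2711] board [ 0.0003 -0.1299  0.2711] F [-0.2  0.4 -0.3] w 0.0
axes x [-0.011 -0.003 -1.   ] y [ 0.958  0.287 -0.011] z [ 0.287 -0.958 -0.   ] jawdeg 16.7
world d [-0.0003 -0.0002 -0.1511] tool units [0.378 0.003 0.   ]
twist units [ 0.22 -0.    0.09]
tool units after turn [ 0.378 -0.001  0.   ]
```

play_rows --slide '[[0.08, 0, 0], [0.08, 0, 0], [0.08, 0, 0], [0.07, 0, 0], [0.04, 0, 0], [0.02, 0, 0], [0, 0, 0]]' --twist '[[0.22, 0, 0.09], [0, 0, 0], [0, 0, 0], [0, 0, 0], [0, 0, 0], [0, 0, 0], [0, 0, 0]]'

```text
t: 7.57
tcp_pos: [0.5761, -0.1185, 0.1134]
eef_rot: [0.56, 0.429, 0.564, -0.43]
wrist_force: [-0.3, 1.0, 0.4]
width: 0.0
```

Run:
```python
from h import *
mold('4');plan(bw(0,-.08,.12),15.2)
```

```text
scene 707 [384. 212.] [0.5088 0.1987 0.039 ] board [0.015 0.201 0.039]
scene 1787 [396. 258.] [0.6618 0.2757 0.0442] board [0.183 0.235 0.044]
top 980 [239. 181.] [0.6137 0.2619 0.0449] board [0.133 0.234 0.045]
top 469 [265. 221.] [0.5052 0.1981 0.0397] board [0.011 0.201 0.04 ]
t 7.6667 tcp [ 0.5775 -0.119   0.1155] board [-0.002  -0.1238  0.1155] F [ 0.3 -0.1  0.4] w -0.0
axes x [-0.002  0.002 -1.   ] y [ 0.965  0.262 -0.001] z [ 0.262 -0.965 -0.002] jawdeg 15.2
world d [-0.0096  0.0428  0.0045] tool units [-0.011  0.005 -0.11 ]
twist units [-0.   -0.02  0.01]
tool units after turn [-0.011  0.005 -0.11 ]
```

View pics/scene4.png

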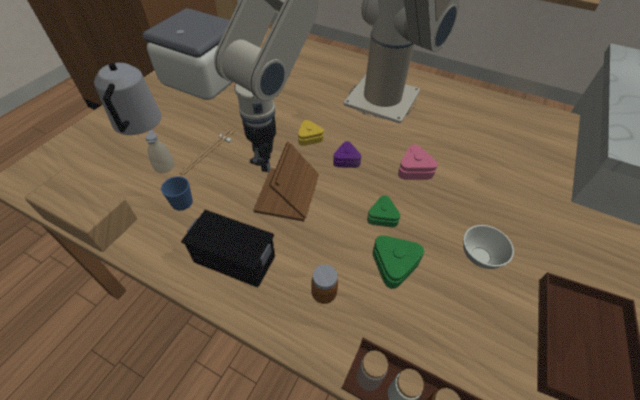

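View pics/top4.png

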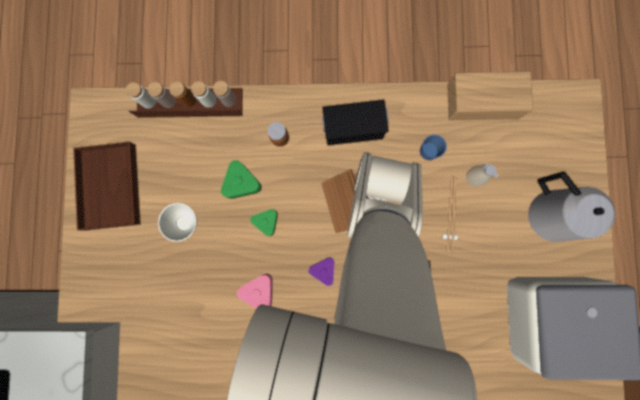

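play_rows --slide '[[-0.01, 0, -0.03], [-0.01, 0, -0.03], [-0.01, 0, -0.03], [-0.01, 0, -0.03], [0, 0, -0.03], [0, 0, -0.03], [0, 0, -0.03], [0, 0, 0]]' --twist '[[0, 0, 0], [0, 0, 0], [0, 0, 0], [0, 0, 0], [0, 0, 0], [0, 0, 0], [0, 0, 0], [0, 0, 0]]'

```text
t: 8.33
tcp_pos: [0.5582, -0.0308, 0.1449]
eef_rot: [0.567, 0.431, 0.557, -0.427]
wrist_force: [0.1, -0.8, -1.6]
width: 0.0003
```

Run:
```python
from h import *
mold('5');plan(bw(0,.05,.12),15.2)
```

```text
scene 708 [384. 212.] [0.5089 0.1988 0.0389] board [0.015 0.201 0.039]
scene 1788 [396. 258.] [0.6638 0.2759 0.044 ] board [0.185 0.235 0.044]
top 979 [239. 181.] [0.606  0.2639 0.0446] board [0.126 0.238 0.045]
top 471 [265. 221.] [0.5051 0.1979 0.0396] board [0.011 0.201 0.04 ]
t 8.4333 tcp [ 0.5587 -0.0315  0.1443] board [ 0.0028 -0.0344  0.1443] F [-0.2 -0.4  6. ] w -0.0001
axes x [ 0.015 -0.003 -1.   ] y [0.965 0.264 0.014] z [ 0.264 -0.965  0.007] jawdeg 15.3
world d [-0.0248  0.0807 -0.0243] tool units [ 0.059 -0.007 -0.211]
twist units [ 0.01  0.06 -0.12]
tool units after turn [ 0.061 -0.007 -0.211]
```

View pics/scene5.png

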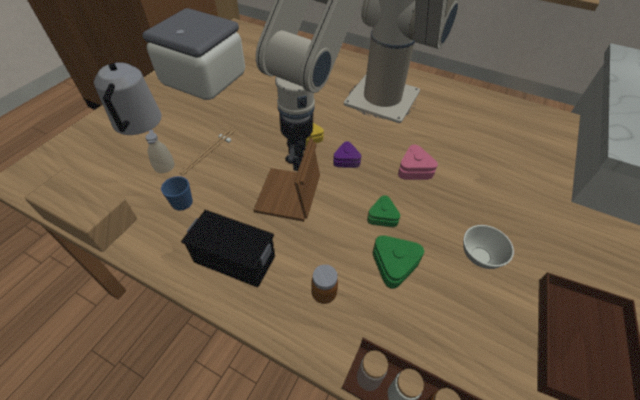

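play_rows --slide '[[0, -0.005, -0.034], [0, 0, -0.034], [0, 0, -0.034], [0, 0, -0.034], [0, 0, -0.034], [0.02, 0, -0.029], [0.022, 0, -0.029], [0, 0, 0]]' --twist '[[0, 0.06, -0.12], [0, 0, 0], [0, 0, 0], [0, 0, 0], [0, 0, 0], [0, 0, 0], [0, 0, 0], [0, 0, 0]]'

```text
t: 9.1
tcp_pos: [0.5323, 0.0624, 0.1261]
eef_rot: [0.562, 0.43, 0.561, -0.429]
wrist_force: [0.0, -0.2, -0.6]
width: 0.0001
```

Run:
```python
from h import *
mold('6');plan(bw(0,.092,.082),15.2);plan(bw(0,.098,.045),15.2)
```

```text
scene 707 [384. 212.] [0.5087 0.1988 0.0389] board [0.015 0.201 0.039]
scene 1790 [396. 258.] [0.6643 0.2749 0.0439] board [0.185 0.234 0.044]
top 980 [239. 181.] [0.6084 0.2557 0.0446] board [0.126 0.23  0.045]
top 187 [258. 220.] [0.5075 0.2173 0.0398] board [0.019 0.219 0.04 ]
t 9.2 tcp [0.5334 0.0612 0.1271] board [0.0026 0.0616 0.1271] F [ 0.3  0.2 -0.1] w 0.0003
axes x [ 0.004  0.    -1.   ] y [0.965 0.261 0.004] z [ 0.261 -0.965  0.001] jawdeg 15.1
world d [-0.0105  0.0286 -0.0451] tool units [ 0.113 -0.007 -0.076]
twist units [-0.01  0.01 -0.03]
tool units after turn [ 0.113 -0.007 -0.076]
t 9.2 tcp [0.5334 0.0612 0.1271] board [0.0026 0.0616 0.1271] F [ 0.3  0.2 -0.1] w 0.0003
axes x [ 0.004  0.    -1.   ] y [0.965 0.261 0.004] z [ 0.261 -0.965  0.001] jawdeg 15.1
world d [-0.0121  0.0344 -0.0821] tool units [ 0.205 -0.007 -0.091]
twist units [-0.01  0.01 -0.03]
tool units after turn [ 0.205 -0.007 -0.091]
```

View pics/scene6.png

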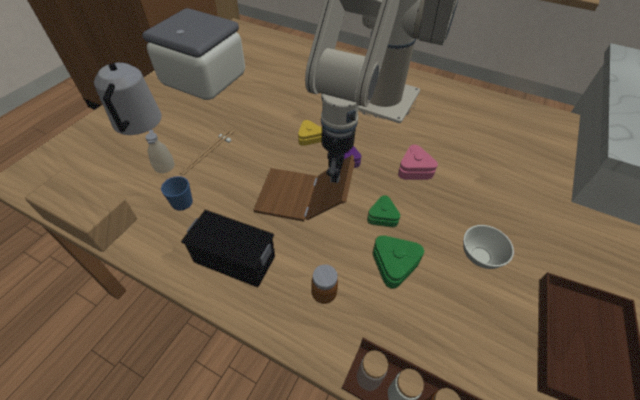

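play_rows --slide '[[0.026, 0, -0.02], [0.028, 0, -0.02], [0.03, 0, -0.02], [0.03, 0, -0.016], [0.03, 0, -0.008], [0.026, 0, -0.004], [0.02, 0, 0], [0, 0, 0]]' --twist '[[0, 0, 0], [0, 0, 0], [0, 0, 0], [0, 0, 0], [0, 0, 0], [0, 0, 0], [0, 0, 0], [0, 0, 0]]'

```text
t: 9.87
tcp_pos: [0.5257, 0.0968, 0.0447]
eef_rot: [0.562, 0.432, 0.559, -0.429]
wrist_force: [-4.7, -2.8, 23.5]
width: 0.0
```

Run:
```python
from h import *
mold('7');plan(bw(0,.1,.043),15.2)
```

```text
scene 708 [384. 212.] [0.5089 0.1988 0.0389] board [0.015 0.201 0.039]
scene 1789 [396. 258.] [0.6616 0.2745 0.0437] board [0.182 0.234 0.044]
top 980 [239. 181.] [0.604  0.2593 0.0438] board [0.123 0.234 0.044]
t 9.9667 tcp [0.5257 0.0968 0.045 ] board [0.0045 0.098  0.045 ] F [-1.8  0.4  6.4] w 0.0002
axes x [ 0.007  0.001 -1.   ] y [0.966 0.257 0.007] z [ 0.257 -0.966  0.001] jawdeg 14.9
world d [-0.0049  0.0007 -0.002 ] tool units [ 0.005 -0.011 -0.005]
twist units [-0.05  0.01 -0.06]
tool units after turn [ 0.005 -0.011 -0.005]
```

View pics/scene7.png

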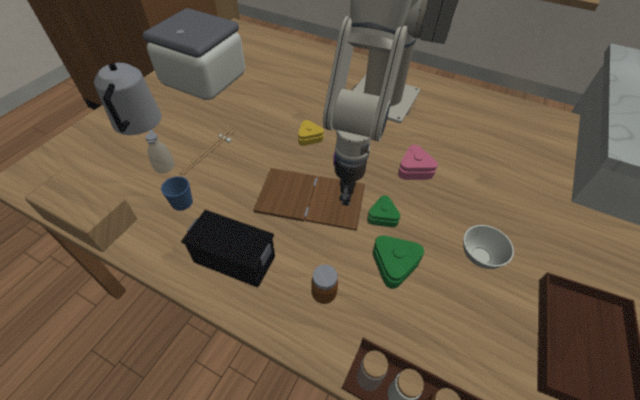

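The wrist felt the stop (about 23 N, relaxing to 6 N). One more small press, then I lift away.

play_rows --slide '[[0.006, 0, 0], [0.006, 0, 0], [0, 0, 0], [-0.05, 0, 0], [-0.1, 0, 0], [-0.1, 0, 0], [-0.1, 0, 0], [-0.1, 0, 0]]' --twist '[[0, 0, 0], [0, 0, 0], [0, 0, 0], [0, 0, 0], [0, 0, 0], [0, 0, 0], [0, 0, 0], [0, 0, 0]]'

```text
t: 10.63
tcp_pos: [0.5197, 0.0947, 0.2222]
eef_rot: [0.557, 0.429, 0.563, -0.435]
wrist_force: [1.8, 0.3, -0.4]
width: 0.0001
```

play_rows --slide '[[0, -0.1, 0], [0, -0.1, 0], [0, -0.1, 0], [0, -0.1, 0], [0, 0, 0], [0, 0, 0], [0, 0, 0]]' --twist '[[0, 0, 0], [0, 0, 0], [0, 0, 0], [0, 0, 0], [0, 0, 0], [0, 0, 0], [0, 0, 0]]'

```text
t: 11.22
tcp_pos: [0.366, 0.0532, 0.2297]
eef_rot: [0.562, 0.436, 0.556, -0.43]
wrist_force: [-0.8, -0.4, -0.0]
width: -0.0001
```

Run:
```python
from h import *
mold('8');plan(bw(0,.1,.2))
for n in('top','scene'):
    p,d=load(n,'8');P=pts(n,d);q=(P-O);x=q@XB;y=q@YB;z=P[...,2]
    m=(d>0)&(abs(x)<.065)&(z<.06)
    print(n,'leaf z by y',[(a,round(float(np.median(z[m&(abs(y-a)<.008)])),4)) for a in(-.1,-.05,.03,.06,.09,.12,.17)])
    a,_=load(n,'0');D=cv2.absdiff(a,p).max(2);cv2.imwrite(f'pics/diff{n}.png',(D>40).astype(np.uint8)*255)
```

```text
scene 710 [384. 212.] [0.5089 0.1986 0.039 ] board [0.015 0.201 0.039]
scene 1784 [396. 258.] [0.6617 0.2755 0.0441] board [0.183 0.235 0.044]
top 980 [239. 181.] [0.6075 0.2635 0.0437] board [0.127 0.237 0.044]
top 469 [265. 221.] [0.5052 0.1979 0.0397] board [0.011 0.201 0.04 ]
t 11.3167 tcp [0.3675 0.0535 0.2299] board [-0.1595  0.0977  0.2299] F [ 0.3  0.3 -0.1] w 0.0001
axes x [ 0.012  0.002 -1.   ] y [0.968 0.25  0.013] z [ 0.25  -0.968  0.001] jawdeg 14.5
world d [ 0.1533  0.044  -0.0299] tool units [ 0.08   0.398 -0.011]
top leaf z by y [(-0.1, 0.0197), (-0.05, 0.0195), (0.03, 0.0197), (0.06, 0.0198), (0.09, 0.0197), (0.12, 0.0195), (0.17, 0.0008)]
scene leaf z by y [(-0.1, 0.0187), (-0.05, 0.0187), (0.03, 0.0188), (0.06, 0.0189), (0.09, 0.019), (0.12, 0.0189), (0.17, 0.0045)]
```

View pics/scene8.png

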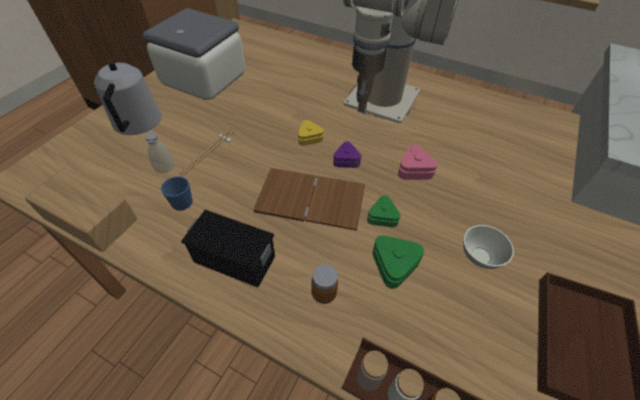

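View pics/top8.png

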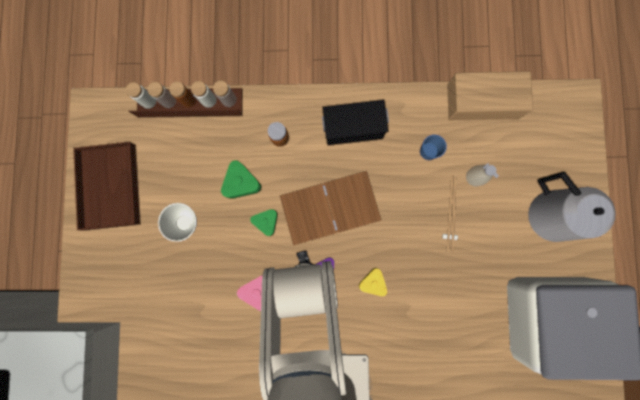

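View pics/diffscene.png

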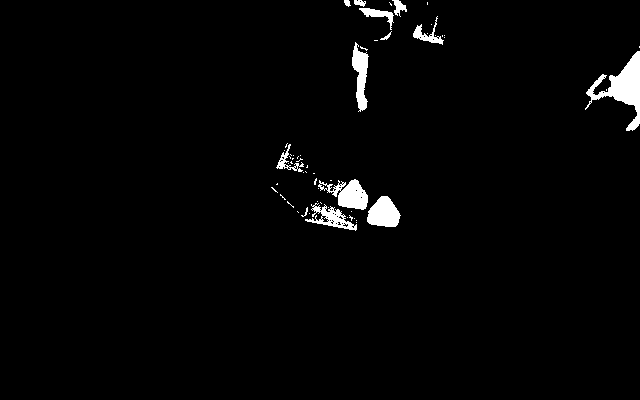

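The pictures show the leaf flat at about 20 mm across its whole span, the mold at (384,212) clear of it, and the hand away. Only the mold, leaf and arm differ from the start picture, so I hand in.

```bash
python3 -c "
from bench import manip
print(manip.job_done())"
```

```text
the job is handed in; nothing more can be done
None
```

I slid the small green mold out with the fingertips, to about 200 mm from the spine. Then I pushed the leaf up over the spine, pressed it flat on the other side, moved the hand away and handed the job in at about 11.3 s.

Last checks:
- **Leaf:** its depth reads 19–20 mm from spine to edge in both views, level with the base.
- **Mold:** it stands at board y of about 0.201 m in both views, with its top at 39–40 mm, so it is upright on the worktop.
- **Other things:** the before and after scene images differ only at the mold, leaf and arm.
- **Forces:** the highest wrist force reading I saw was about 24 N, when pressing the leaf onto its stop. It was about 0 at the end.

No check failed. The two cameras differed by about 4 mm on the mold's board x (0.015 and 0.011 m), which does not matter here. The hand-in gives no verdict.

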